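# Wedge the rocking glass grinder steady

### The job

The glass grinder rocks because its far right foot is too short: push the loose wooden wedge, thin end first, along the bench under that foot until the grinder stands level and no longer rocks, without shoving the grinder out of place. Then press down firmly (about 10 N) with the fingertips on the top of the grinder above that foot to prove it steady, and finish while still pressing there. Do not lift anything, and leave the other things alone.

Things in the scene. Friction and masses are not known exactly. Their poses are not given: they have to be found in the camera images.
- grinder: bench grinder for glass: a box 210 mm (its x) by 180 mm (its y), about 3 kg, loose on four rubber feet 24 mm across at x +-85, y +-70 mm. Flat top 95 mm, underside 25 mm above the bench. Origin: centre of its footprint at bench height; z up; at yaw 0 +x points away from the robot, +y to the robot's left. On top: spindle 28 mm high at x -25, y 20; clear guard 45 mm high along the +y edge
- short_foot (a point): point on the bench (fixed to the grinder) below the centre of the short foot, at grinder x +85, y -70: far from the robot, on its right. The foot hangs 4.5 to 8.5 mm above the bench, differently each run. Unloaded, the grinder stands level on the other three; a fingertip pressing this corner down with 4 to 10 N rocks it by 2.5 to 4.5 degrees over the two neighbouring feet
- corner (a point): the point on the grinder's flat top (95 mm up) straight above the short foot, where to press; the top goes on about 20 mm beyond it to both edges
- wedge: plain wooden wedge, 140 x 45 mm, 2 mm thick at the tip rising evenly to 21 mm at the butt, 90 g, flat on the bench outside the short foot, tip roughly towards it. Origin: centre of its underside; +x to its tip, z up. It slides at about 1 N or less; when its slope meets the foot the push rises to several N, and pushing on only shoves the grinder along. The slope rises 1 mm per 7 mm
- wedge_tip (a point): middle of the wedge's thin edge, at bench height
- wedge_butt (a point): middle of the lower edge of the wedge's thick end face (45 mm wide, 21 mm high), the face to push
- offcut: flat wood offcut, 150 x 30 x 12 mm, same wood as the wedge but of even thickness; not to be used; a bystander, origin at the centre of its underside
- spool: metal spool, 52 mm across, 34 mm high; a bystander, origin at the centre of its underside
- brush_tin: tin can with brushes, 74 mm across, 105 mm high (180 mm with the brushes); a bystander, origin at the centre of its underside
- pin_dish: white ceramic dish, 110 mm across, 18 mm high; a bystander, origin at the centre of its underside
- star: flat six-pointed glass star, 124 mm across, 5 mm thick; a bystander, origin at the centre of its underside
- glass_cut: flat irregular glass piece, about 105 x 65 mm, 5 mm thick; a bystander, origin at the centre of its underside
- pin_case: plastic case, 90 x 60 x 28 mm; a bystander, origin at the centre of its underside
- screwdriver: screwdriver, 190 mm long, lying flat; a bystander, origin at the centre of its underside
Not all that is in view belongs to the job. Leave any green or red look-alike of the wedge alone.

How it is judged:
By the outcome, as a careful person would: the job done as asked, in the order asked, and still so for the second after the job is handed in, while the arm keeps its last pose, push and grip.
It also fails if it takes over 51 s, if anything falls off the work surface, if the arm or the gripper's body presses on something with over 40 N, if the wrist force passes 120 N, or if a joint passes its speed limit or range.

### The arm

A 6-joint arm with a two-finger parallel gripper is mounted at the origin on the work surface. World frame = base frame: x ahead of the robot, y to its left, z up, the work surface at z = 0. Lengths are in m, angles in degrees, forces in N, time in s.
With the tool pointing down it reaches from about 0.4 to 0.825 m from the base axis. Payload 7 kg.
Tool frame: the origin (TCP) lies at the very end of the fingers, on their centre line; the grasp point (between the pads) lies behind it (r.grasp_offset is the z of the grasp point in the tool frame, in m); z points along the fingers, y is the direction in which the jaws open and shut (so a half turn about z gives the same grasp; the last joint's range is limited). The gripper opens to 88 mm and grips with 3 to 60 N. Pads are 19 mm wide; open, the fingers measure 130 mm over their backs; the gripper's body (78 mm by 193 mm) begins 47 mm behind the grasp point.
Start: joints at [-53.279, 20.546, 0.682, 0, -70.136, -16.507], TCP at [0.233, -0.633, 0.227] pointing down, gripper open.
Joint ranges: [-176.03, 176.03], [-82.01, 121.73], [-58.28, 71.71], [-173.87, 95.51], [-174.79, -0.11], [-173.66, 173.66]. Speed limits (degrees/s): [136.94, 136.94, 172.46, 180, 180, 180].

### API

Orientations are given as [roll, pitch, yaw] about the fixed x, y, z axes, in that order (R = Rz(yaw) Ry(pitch) Rx(roll)).
In Python, from plant import r gives the robot as it stands. The module is installed in compiled form; this text tells all that it offers.
- The arm moves only by the tool servo_tool, never from a script. Its argument "targets" is a list of rows, each an object of numbers: "dx", "dy", "dz": the shift along the world's x, y, z in cm; "spin": the turn about the world's z in rad; "grip": the opening in per cent of the stroke, from 0 (shut) to 100 (fully open). A call has exactly 10 rows; each row is the pose to reach, as a shift and turn from the pose commanded when the call began; what a row does not reach only later rows make up. A row lasts 1/12 s, in which the tool goes at most 41.7 mm and 7.16 degrees, less where a joint would pass 70% of its speed; a pose out of reach is approached as far as the arm can. A call with a gripper value outside its range is refused whole. The fingers move at their own pace and stop on an object; "squeeze" is the grip in N (left out, the last holds). Time passes only in rows, so rows that repeat a pose let the fingers close, or fill a call up. It gives the time, the measured TCP pose, the force and the opening at its end, in the units of the state.
- r.get_state(): the state, without advancing time (a new reading comes with each control period).
- r.capture(name): name is "side" or "top" or "wrist"; returns the picture (400x640x3 uint8, blue, green, red); there is no depth.
- r.get_calibration(name): a dict with "K" (3x3 intrinsics, pixels), "k1" (the pictures are not rectified: a ray, as slopes to the right and down, at radius r is drawn at 1 + k1 r^2 times it, then the intrinsics apply), "extrinsics" (4x4, takes a point from camera to world coordinates). Camera axes: x right, y down, z forward; pixel columns grow to the right and rows downward; lengths in m; the calibration is good to about 2 mm. A picture is of the moment at which its call begins: read the wrist's pose just before it. get_calibration takes no time and is no camera call; for the wrist camera it gives the pose at the moment of the call.
- r.close_job(): hands the job in, once; it reports no verdict.
Trained networks look in the newest picture that a camera, given by its name, has taken for a name from the list of things; names that differ only in an ending like _2 or _b are one class to them, and where a whole thing is asked for, a point or a joint stands for the part that bears it (a point fixed in the world has none). Each returns a list of dicts, best first, with "p" (0 to 1); they miss things now and then, are a little off and sometimes report something else, mostly with a low value. They report only what shows in the picture. A call takes as long as a camera call. They do not tell look-alikes from the thing itself.
- r.cut_out(name, camera): "mask" (400x640 bool, what is visible of it) and "extent" ([left, top, right, bottom] in pixels, round what is visible of it).
The state is a dict: "time_s": time; "joints": joint angles; "qd": joint speeds; "joint_torque": joint torques, N m; "tcp_pos": TCP position; "eef_rot": TCP orientation; "contact_force": force on the tool from outside, world axes, zero at the start; "moment": the same for the moment, N m; "gripper_width": finger opening in m.
Only numpy, scipy, OpenCV 4.12 (cv2) and the standard library are available. Lean on these libraries where they do the work, as an engineer would, in place of code of your own. Each camera call takes 0.05 s, during which the arm holds its last target. There are 200 camera calls.

## Working session

There is one attempt and no reset: what is moved stays moved. The work goes in short steps, Python scripts to look and compute and a tool call to move; the robot and the scene stay as the last step left them, time stands still between calls to the robot, and variables do not carry over. Pictures are saved under pics/ and viewed, about 8 in all and at most 12, crops included, and the job is handed in when it is done.

Besides the shell and the picture viewer there is one more tool, called as name(argument=value, ...), one argument or row to a line, values as JSON. servo_tool: Moves the arm, as the interface text tells. Its arguments: {"type":"object","properties":{"targets":{"type":"array"},"squeeze":{"type":"number"}},"required":["targets"]}

```bash
mkdir -p pics; cat > h.py <<'E'
import numpy as np, cv2
from plant import r
def ray(cam,uv):
    c=r.get_calibration(cam);K=np.array(c["K"]);T=np.array(c["extrinsics"])
    p=np.array([(uv[0]-K[0,2])/K[0,0],(uv[1]-K[1,2])/K[1,1]]);q=p.copy()
    for _ in range(30): q=p/(1+c["k1"]*(q@q))
    return T[:3,3],T[:3,:3]@np.array([q[0],q[1],1])
def at(cam,uv,z=0):
    o,d=ray(cam,uv);return o+d*(z-o[2])/d[2]
def proj(cam,P):
    c=r.get_calibration(cam);K=np.array(c["K"]);T=np.array(c["extrinsics"])
    p=T[:3,:3].T@(np.array(P)-T[:3,3]);p=p[:2]/p[2];p=p*(1+c["k1"]*(p@p))
    return [K[0,0]*p[0]+K[0,2],K[1,1]*p[1]+K[1,2]]
E
python3 - <<'E'
from h import *
print(r.get_state(),r.grasp_offset)
for c in("top","side"):
    im=r.capture(c);cv2.imwrite(f"pics/{c}0.png",im)
    print(c,np.round(r.get_calibration(c)["extrinsics"],3).tolist())
    for n in("grinder","wedge"):
        for d in r.cut_out(n,c):
            m=d["mask"].astype(np.uint8);cs,_=cv2.findContours(m,0,2)
            b=cv2.minAreaRect(max(cs,key=cv2.contourArea))
            print(n,round(d["p"],2),d["extent"],m.sum(),[np.round(at(c,p)[:2],3).tolist() for p in cv2.boxPoints(b)],cv2.boxPoints(b).astype(int).tolist())
E
```

```text
{'time_s': 0.0, 'joints': array([-5.32805755e+01,  2.05926932e+01,  6.33679899e-01, -1.82840011e-02,
       -7.01355972e+01, -1.65052557e+01]), 'qd': array([-0.02964743, -0.02910586,  0.00445065,  0.02740602, -0.04426604,
        0.00447608]), 'joint_torque': array([ 1.00220059e-03, -5.82716739e+01,  2.93074644e+01,  6.99754223e+00,
        7.11113287e-03, -1.97905629e-04]), 'tcp_pos': array([ 0.23301267, -0.63299069,  0.22561355]), 'eef_rot': array([ 1.79904405e+02, -1.04017604e-02, -1.59792049e+02]), 'contact_force': array([-0.47210397, -0.36771076,  0.10902899]), 'moment': array([ 0.02587794, -0.01953545, -0.02578262]), 'gripper_width': 0.08809749458967965} -0.0188
top [[-0.012, -0.988, 0.155, 0.292], [-1.0, 0.01, -0.01, 0.084], [0.008, -0.155, -0.988, 1.464], [0.0, 0.0, 0.0, 1.0]]
grinder 0.8 [297.7, 173.6, 362.3, 248.6] 3890 [[0.401, 0.165], [0.627, 0.136], [0.599, -0.058], [0.374, -0.024]] [[294, 239], [303, 171], [361, 179], [352, 246]]
wedge 0.96 [446.4, 196.9, 467.6, 244.3] 589 [[0.399, -0.331], [0.532, -0.375], [0.519, -0.422], [0.386, -0.378]] [[445, 237], [456, 197], [471
[... 566 characters left out ...]
 [0.001, -0.667, -0.745, 1.199], [0.0, 0.0, 0.0, 1.0]]
grinder 0.75 [289.3, 169.4, 376.2, 251.5] 4490 [[0.637, 0.12], [0.661, -0.151], [0.379, -0.096], [0.383, 0.155]] [[282, 223], [308, 164], [382, 198], [355, 257]]
wedge 0.94 [366.6, 128.2, 406.5, 152.1] 433 [[0.529, -0.363], [0.53, -0.436], [0.387, -0.391], [0.389, -0.322]] [[365, 136], [371, 124], [405, 141], [399, 153]]
wedge 0.9 [336.7, 154.2, 355.2, 179.0] 418 [[0.569, -0.129], [0.574, -0.275], [0.521, -0.261], [0.519, -0.117]] [[331, 175], [345, 148], [358, 154], [344, 182]]
wedge 0.79 [421.2, 148.8, 448.5, 165.2] 290 [[0.323, -0.366], [0.244, -0.398], [0.229, -0.328], [0.305, -0.297]] [[421, 150], [445, 150], [445, 164], [421, 164]]
```

View pics/top0.png

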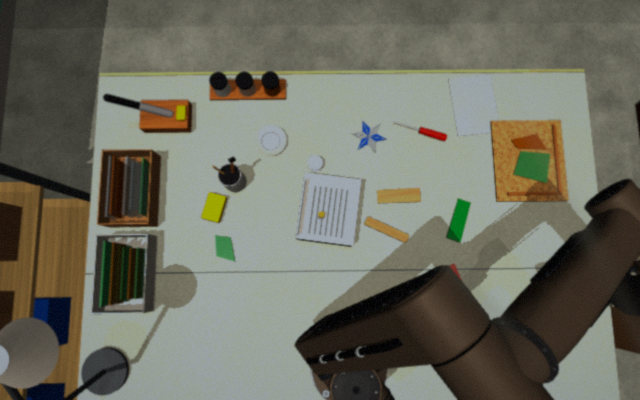

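View pics/side0.png

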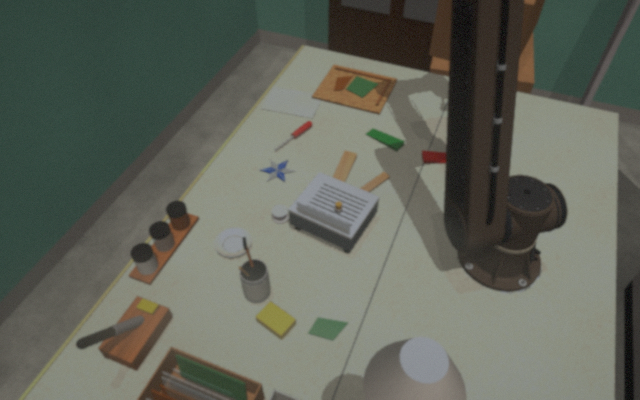

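The top view shows three wedge-like things and the offcut. At (399,195) is light wood about 140 x 47 mm, pointing at the grinder, which I take as the wedge. At (387,229) is narrower wood, the offcut. At (458,220) is a green decoy, and at (453,270) a red one. I'll move the wrist camera over for a close look.

servo_tool(
  targets=[
    {"dx":2.5,"dy":3,"dz":1,"spin":0.12,"grip":0},
    {"dx":5,"dy":6,"dz":2,"spin":0.24,"grip":0},
    {"dx":7.5,"dy":9,"dz":3,"spin":0.36,"grip":0},
    {"dx":10,"dy":12,"dz":4,"spin":0.48,"grip":0},
    {"dx":12.5,"dy":15,"dz":5,"spin":0.6,"grip":0},
    {"dx":15,"dy":18,"dz":5,"spin":0.72,"grip":0},
    {"dx":17.5,"dy":21,"dz":5,"spin":0.84,"grip":0},
    {"dx":20,"dy":24,"dz":5,"spin":0.96,"grip":0},
    {"dx":22.5,"dy":27,"dz":5,"spin":1.08,"grip":0},
    {"dx":25,"dy":30,"dz":5,"spin":1.2,"grip":0},
  ],
)

```text
time_s: 1.13
tcp_pos: [0.4841, -0.3317, 0.2769]
eef_rot: [-180.0, -0.0, -90.7]
contact_force: [0.6, -0.2, 0.0]
gripper_width: 0.0263
```

```bash
cat > look.py <<'E'
import sys
from h import *
s=r.get_state();print(s["time_s"],s["tcp_pos"],s["eef_rot"],s["contact_force"])
im=r.capture("wrist");cv2.imwrite(f"pics/{sys.argv[1]}.png",im)
print(np.round(r.get_calibration("wrist")["extrinsics"],3).tolist())
for n in("grinder","wedge","offcut","short_foot"):
    for d in r.cut_out(n,"wrist")[:3]:
        m=d["mask"].astype(np.uint8);cs,_=cv2.findContours(m,0,2)
        if not cs: continue
        b=cv2.boxPoints(cv2.minAreaRect(max(cs,key=cv2.contourArea)))
        z=.095 if n=="grinder" else .01
        print(n,round(d["p"],2),[np.round(at("wrist",p,z)[:2],4).tolist() for p in b],b.astype(int).tolist())
E
python3 look.py w1
```

```text
1.1333 [ 0.48409607 -0.33168488  0.27690299] [-1.79965033e+02 -8.41715947e-03 -9.06890961e+01] [ 0.55972817 -0.18816632  0.01647424]
[[-1.0, -0.001, 0.001, 0.487], [-0.001, 0.963, 0.268, -0.4], [-0.001, 0.268, -0.963, 0.434], [0.0, 0.0, 0.0, 1.0]]
wedge 0.96 [[0.3252, -0.344], [0.1965, -0.4015], [0.1695, -0.3584], [0.3007, -0.2972]] [[437, 161], [542, 115], [557, 149], [451, 195]]
wedge 0.64 [[0.5361, -0.3717], [0.518, -0.4161], [0.3841, -0.369], [0.3986, -0.3217]] [[278, 142], [290, 107], [393, 143], [381, 178]]
wedge 0.55 [[0.5665, -0.2456], [0.521, -0.2489], [0.5205, -0.2369], [0.5663, -0.2335]] [[260, 233], [292, 230], [293, 238], [261, 241]]
offcut 0.74 [[0.4634, -0.1415], [0.4392, -0.1412], [0.4388, -0.0942], [0.4635, -0.0945]] [[333, 298], [349, 298], [349, 325], [333, 325]]
```

View pics/w1.png

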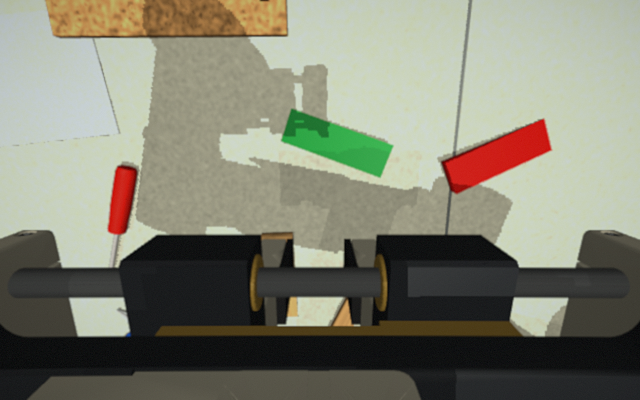

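The close crop shows green at (335,143) and red at (497,155), both decoys. The wedge is partly hidden by the hand. I'll shift the camera to +y.

servo_tool(
  targets=[
    {"dx":0.5,"dy":4,"dz":0},
    {"dx":1,"dy":8,"dz":0},
    {"dx":2,"dy":12,"dz":0},
    {"dx":3,"dy":16,"dz":0},
    {"dx":4,"dy":20,"dz":0},
    {"dx":5,"dy":24,"dz":0},
    {"dx":5,"dy":28,"dz":0},
    {"dx":5,"dy":30,"dz":0},
    {"dx":5,"dy":30,"dz":0},
    {"dx":5,"dy":30,"dz":0},
  ],
)

```text
validation failed for argument at $.ta...
```

```bash
python3 look.py w2
```

```text
1.3833 [ 0.48323783 -0.3331771   0.27650713] [ 1.79982295e+02 -1.86447813e-03 -9.10291749e+01] [-0.21171653 -0.77993037 -0.13298495]
[[-1.0, 0.017, 0.004, 0.481], [0.018, 0.964, 0.267, -0.406], [0.001, 0.267, -0.964, 0.434], [0.0, 0.0, 0.0, 1.0]]
wedge 0.67 [[0.5324, -0.375], [0.5151, -0.4168], [0.3831, -0.3691], [0.397, -0.3248]] [[278, 142], [290, 109], [392, 145], [380, 178]]
wedge 0.67 [[0.3237, -0.3441], [0.1949, -0.4036], [0.1676, -0.3608], [0.2988, -0.2976]] [[436, 163], [541, 114], [556, 148], [451, 196]]
wedge 0.53 [[0.5274, -0.2488], [0.5217, -0.2487], [0.5218, -0.2472], [0.5275, -0.2473]] [[287, 233], [291, 233], [291, 234], [287, 234]]
```

View pics/w2.png

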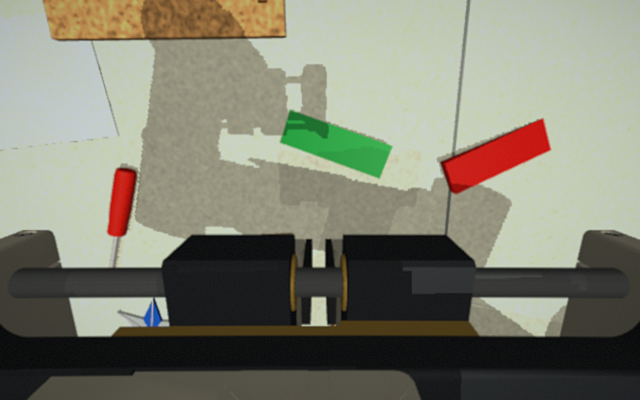

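The move was refused, so the picture is unchanged: green decoy at (335,143), red decoy at (497,155). The rows probably need all their fields, so I'll resend with every one filled in.

servo_tool(
  targets=[
    {"dx":0.5,"dy":4,"dz":0,"spin":0,"grip":0},
    {"dx":1,"dy":8,"dz":0,"spin":0,"grip":0},
    {"dx":2,"dy":12,"dz":0,"spin":0,"grip":0},
    {"dx":3,"dy":16,"dz":0,"spin":0,"grip":0},
    {"dx":4,"dy":20,"dz":0,"spin":0,"grip":0},
    {"dx":5,"dy":24,"dz":0,"spin":0,"grip":0},
    {"dx":5,"dy":28,"dz":0,"spin":0,"grip":0},
    {"dx":5,"dy":30,"dz":0,"spin":0,"grip":0},
    {"dx":5,"dy":30,"dz":0,"spin":0,"grip":0},
    {"dx":5,"dy":30,"dz":0,"spin":0,"grip":0},
  ],
)

```text
time_s: 2.47
tcp_pos: [0.5332, -0.0329, 0.2767]
eef_rot: [-180.0, -0.0, -91.0]
contact_force: [0.7, -0.8, 0.1]
gripper_width: 0.0005
```

```bash
python3 look.py w3
```

```text
2.4667 [ 0.53317862 -0.03293268  0.27666358] [-1.79991665e+02 -4.53853336e-04 -9.09588302e+01] [ 0.70051653 -0.82006112  0.13936578]
[[-1.0, 0.016, 0.004, 0.531], [0.017, 0.964, 0.267, -0.106], [0.001, 0.267, -0.964, 0.434], [0.0, 0.0, 0.0, 1.0]]
grinder 0.66 [[0.5906, 0.0202], [0.5788, -0.0563], [0.3759, -0.0321], [0.3755, 0.047]] [[267, 233], [274, 166], [461, 185], [455, 252]]
wedge 0.56 [[0.5661, -0.2392], [0.5207, -0.2395], [0.5182, -0.1059], [0.5682, -0.1055]] [[285, 0], [324, -1], [327, 117], [289, 118]]
offcut 0.77 [[0.479, -0.0731], [0.4134, -0.2066], [0.385, -0.1938], [0.4484, -0.0577]] [[358, 143], [414, 28], [437, 39], [380, 154]]
short_foot 0.98 [[0.6073, 0.0513], [0.5903, -0.0446], [0.3365, -0.0083], [0.3383, 0.0916]] [[266, 233], [274, 166], [461, 189], [453, 256]]
```

View pics/w3.png

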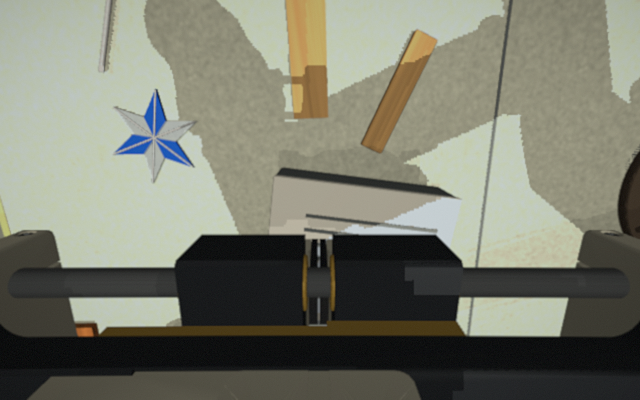

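The wrist view shows the wedge at cols 287–327, tip end near row 118. The offcut is at (398,90) and the grinder's right top edge runs from (277,168) to (461,198). I'll take one enlarged crop for accurate corners.

```bash
python3 - <<'E'
from h import *
im=cv2.imread("pics/w3.png")[0:240,250:480]
cv2.imwrite("pics/c3.png",cv2.convertScaleAbs(cv2.resize(im,None,fx=2.5,fy=2.5,interpolation=2),alpha=1.5))
E
```

```text
(no output)
```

View pics/c3.png

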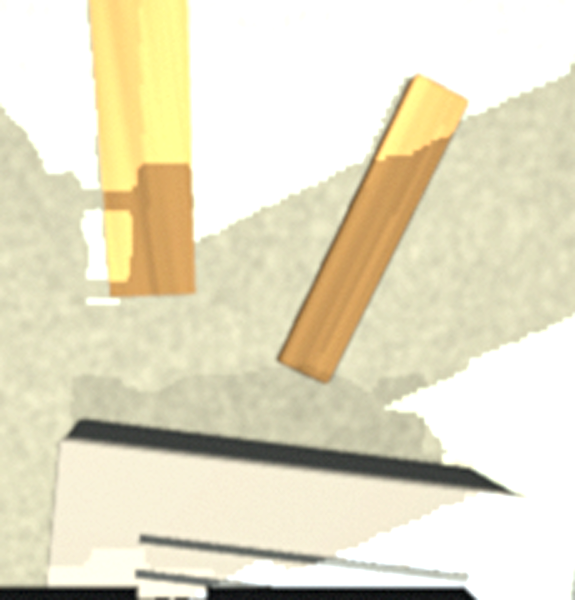

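```bash
python3 - <<'E'
from h import *
for n,p,z in(("FR",(274.8,176.4),.095),("NR",(456,197.6),.095),("FRleft",(269.5,234),.095),("tipL",(294,118.8),.002),("tipR",(327.6,117.2),.002),("bL",(286,0),.019),("bR",(325.2,0),.019),("bL",(286,0),.002),("bR",(325.2,0),.002)):
    print(n,at("wrist",p,z).round(4))
FR=at("wrist",(274.8,176.4),.095)[:2];NR=at("wrist",(456,197.6),.095)[:2]
u=FR-NR;L=np.linalg.norm(u);u/=L;w=np.array([-u[1],u[0]])
m=(FR+NR)/2;c=m+.09*w
print("L",L,"yaw",np.degrees(np.arctan2(u[1],u[0])),"centre",c,"foot",c+.085*u-.07*w)
# side/top camera butt ends
for cam in("top","side"):
    print(cam,[np.round(proj(cam,[*(c+a*u+b*w),.095])).tolist() for a in(.105,-.105) for b in(-.09,.09)])
E
```

```text
FR [ 0.5789 -0.0461  0.095 ]
NR [ 0.3809 -0.0187  0.095 ]
FRleft [0.5885 0.02   0.095 ]
tipL [ 0.5625 -0.1054  0.002 ]
tipR [ 0.5184 -0.1066  0.002 ]
bL [ 0.5652 -0.2365  0.019 ]
bR [ 0.5203 -0.2357  0.019 ]
bL [ 0.5666 -0.2418  0.002 ]
bR [ 0.5199 -0.2409  0.002 ]
L 0.19986142835852794 yaw -7.878837664974782 centre [0.49220493 0.05674123] foot [ 0.56680704 -0.02424967]
top [[361.0, 178.0], [304.0, 171.0], [353.0, 244.0], [295.0, 237.0]]
side [[318.0, 171.0], [287.0, 208.0], [379.0, 195.0], [351.0, 237.0]]
```

The wedge's thin end faces the grinder, with the tip at (0.540,-0.106) and the butt at about (0.543,-0.246), heading 91°. The foot is at about (0.564,-0.024), and the grinder's yaw is about -8°. I'll push along heading 82° with the fingers squared to that line, 15–20 mm open so they bear on two points.

servo_tool(
  targets=[
    {"dx":0,"dy":-4,"dz":0,"spin":-0.06,"grip":20},
    {"dx":0,"dy":-8,"dz":0,"spin":-0.12,"grip":20},
    {"dx":0,"dy":-12,"dz":0,"spin":-0.12,"grip":20},
    {"dx":0,"dy":-16,"dz":0,"spin":-0.12,"grip":20},
    {"dx":0,"dy":-20,"dz":0,"spin":-0.12,"grip":20},
    {"dx":0,"dy":-24,"dz":0,"spin":-0.12,"grip":20},
    {"dx":0,"dy":-24.5,"dz":-4,"spin":-0.12,"grip":20},
    {"dx":0,"dy":-24.5,"dz":-8,"spin":-0.12,"grip":20},
    {"dx":0,"dy":-24.5,"dz":-12,"spin":-0.12,"grip":20},
    {"dx":0,"dy":-24.5,"dz":-16,"spin":-0.12,"grip":20},
  ],
)

```text
time_s: 3.55
tcp_pos: [0.5324, -0.2801, 0.1151]
eef_rot: [-179.9, -0.0, -98.1]
contact_force: [1.1, 0.5, 0.2]
gripper_width: 0.0177
```

```bash
python3 - <<'E'
from h import *
s=r.get_state();print(s["tcp_pos"],s["eef_rot"],s["contact_force"])
im=r.capture("side")
d=[x for x in r.cut_out("wedge","side")]
for x in d:print(x["p"],x["extent"])
print([np.round(proj("side",p)).tolist() for p in([.543,-.246,0],[.5405,-.106,0],[.564,-.024,0],s["tcp_pos"])])
im=r.capture("top")
cv2.imwrite("pics/t4.png",cv2.resize(im[150:270,300:480],None,fx=4,fy=4,interpolation=2))
E
```

```text
[ 0.53235777 -0.28007532  0.1151164 ] [-1.79946931e+02 -2.16950233e-04 -9.80720802e+01] [1.10395152 0.47727773 0.17695369]
0.81 [333.8, 152.9, 356.2, 180.5]
0.81 [366.6, 129.9, 403.0, 150.5]
0.68 [421.9, 147.4, 455.8, 168.3]
[[351.0, 156.0], [337.0, 183.0], [321.0, 198.0], [359.0, 125.0]]
```

View pics/t4.png

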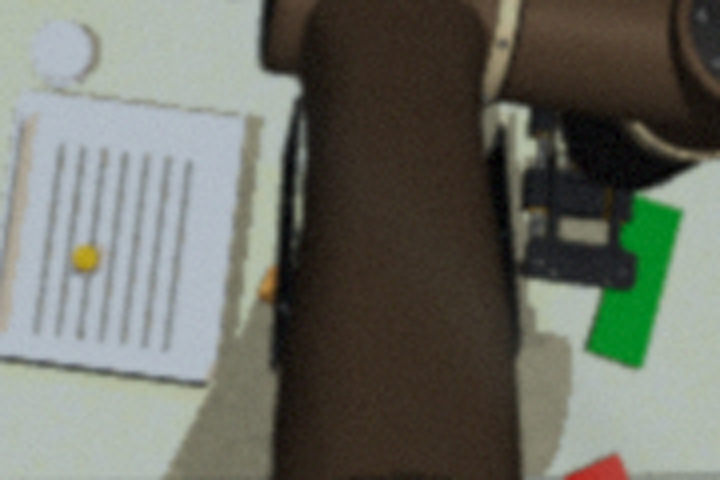

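The top crop shows the grinder's right top edge clear, from crop (246,112) to (207,385). The arm hides the wedge. I'll descend behind the butt and refine the grinder pose from these corners.

servo_tool(
  targets=[
    {"dx":0,"dy":0,"dz":-3,"spin":0,"grip":20},
    {"dx":0,"dy":0,"dz":-6,"spin":0,"grip":20},
    {"dx":0,"dy":0,"dz":-8,"spin":0,"grip":20},
    {"dx":0,"dy":0,"dz":-9.5,"spin":0,"grip":20},
    {"dx":0,"dy":0,"dz":-10.5,"spin":0,"grip":20},
    {"dx":0,"dy":0.2,"dz":-10.5,"spin":0,"grip":20},
    {"dx":0.1,"dy":0.7,"dz":-10.5,"spin":0,"grip":20},
    {"dx":0.1,"dy":1.2,"dz":-10.5,"spin":0,"grip":20},
    {"dx":0.2,"dy":1.6,"dz":-10.5,"spin":0,"grip":20},
    {"dx":0.2,"dy":1.6,"dz":-10.5,"spin":0,"grip":20},
  ],
)

```text
time_s: 4.53
tcp_pos: [0.5363, -0.2617, 0.013]
eef_rot: [-179.9, -0.0, -97.8]
contact_force: [-1.4, 0.3, 0.2]
gripper_width: 0.0177
```

```bash
python3 - <<'E'
from h import *
s=r.get_state();print(s["tcp_pos"],s["contact_force"])
FR=at("top",(361.5,178),.095)[:2];NR=at("top",(351.8,246.3),.095)[:2]
u=FR-NR;L=np.linalg.norm(u);u/=L;w=np.array([-u[1],u[0]])
print(L,np.degrees(np.arctan2(u[1],u[0])),FR,NR,"foot",(FR+NR)/2+.085*u+.02*w)
E
```

```text
[ 0.53626648 -0.26166656  0.01299048] [-1.42685887  0.26458966  0.21554543]
0.21585747231427535 -9.32169149854821 [ 0.58288477 -0.0490028 ] [ 0.36987781 -0.01403876] foot [ 0.56349836 -0.02555297]
```

servo_tool(
  targets=[
    {"dx":0,"dy":0.6,"dz":-0.4,"spin":0,"grip":20},
    {"dx":0.1,"dy":1.4,"dz":-0.4,"spin":0,"grip":20},
    {"dx":0.2,"dy":2.2,"dz":-0.4,"spin":0,"grip":20},
    {"dx":0.3,"dy":3.1,"dz":-0.4,"spin":0,"grip":20},
    {"dx":0.35,"dy":4,"dz":-0.4,"spin":0,"grip":20},
    {"dx":0.4,"dy":4.9,"dz":-0.4,"spin":0,"grip":20},
    {"dx":0.5,"dy":5.6,"dz":-0.4,"spin":0,"grip":20},
    {"dx":0.5,"dy":6,"dz":-0.4,"spin":0,"grip":20},
    {"dx":0.5,"dy":6.2,"dz":-0.4,"spin":0,"grip":20},
    {"dx":0.5,"dy":6.2,"dz":-0.4,"spin":0,"grip":20},
  ],
)

```text
time_s: 5.37
tcp_pos: [0.5403, -0.1998, 0.0076]
eef_rot: [180.0, 0.0, -97.9]
contact_force: [-0.1, 0.2, -0.7]
gripper_width: 0.0174
```

```bash
python3 - <<'E'
from h import *
s=r.get_state();print(s["tcp_pos"],s["contact_force"])
im=r.capture("side")
cv2.imwrite("pics/s5.png",cv2.resize(im[110:260,270:430],None,fx=4,fy=4,interpolation=2))
for x in r.cut_out("wedge","side"):
  print(x["p"],x["extent"])
print(proj("side",[.5635,-.0245,0]),proj("side",s["tcp_pos"]))
E
```

```text
[ 0.54027895 -0.1998227   0.00755082] [-0.09199636  0.23135938 -0.65504236]
0.95 [368.6, 131.9, 404.0, 151.3]
0.82 [422.3, 149.5, 449.0, 165.2]
0.48 [332.5, 164.9, 348.0, 180.7]
[np.float64(321.59012465318796), np.float64(197.63871204293517)] [np.float64(347.04152046766313), np.float64(162.83774181443238)]
```

View pics/s5.png

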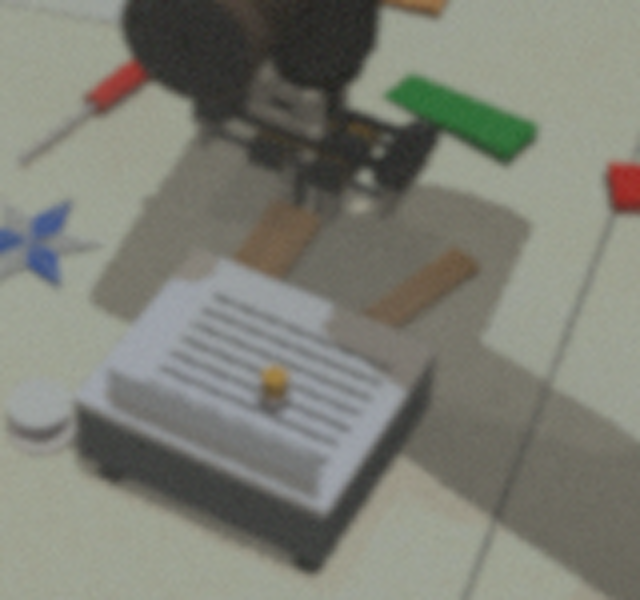

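The side crop shows the fingers flush on the butt at crop (298,208). The wedge is squared up to the grinder and its tip is going under the edge near crop (262,268). I'll check the line and push on.

servo_tool(
  targets=[
    {"dx":0.1,"dy":0.4,"dz":0,"spin":0,"grip":20},
    {"dx":0.1,"dy":0.8,"dz":0,"spin":0,"grip":20},
    {"dx":0.2,"dy":1.2,"dz":0,"spin":0,"grip":20},
    {"dx":0.2,"dy":1.5,"dz":0,"spin":0,"grip":20},
    {"dx":0.2,"dy":1.8,"dz":0,"spin":0,"grip":20},
    {"dx":0.3,"dy":2.1,"dz":0,"spin":0,"grip":20},
    {"dx":0.3,"dy":2.3,"dz":0,"spin":0,"grip":20},
    {"dx":0.3,"dy":2.4,"dz":0,"spin":0,"grip":20},
    {"dx":0.3,"dy":2.5,"dz":0,"spin":0,"grip":20},
    {"dx":0.3,"dy":2.5,"dz":0,"spin":0,"grip":20},
  ],
)

```text
time_s: 6.3
tcp_pos: [0.5432, -0.1752, 0.0076]
eef_rot: [-180.0, 0.0, -97.9]
contact_force: [-0.2, 0.5, -1.0]
gripper_width: 0.0177
```

```bash
python3 - <<'E'
from h import *
print(r.get_state()["contact_force"],r.get_state()["tcp_pos"])
a=[at("side",p,z)[:2] for p,z in(((338.75,161.25),.021),((350,163),.021),((329.5,175.5),.012),((341.2,179.5),.012))]
print(np.round(a,4))
E
```

```text
[-0.22398319  0.52852567 -1.00737235] [ 0.54322725 -0.17524988  0.00759027]
[[ 0.5647 -0.1832]
 [ 0.5264 -0.1895]
 [ 0.5722 -0.1165]
 [ 0.5296 -0.1137]]
```

servo_tool(
  targets=[
    {"dx":0,"dy":0.05,"dz":0,"spin":0,"grip":20},
    {"dx":0,"dy":0.1,"dz":0,"spin":0,"grip":20},
    {"dx":0,"dy":0.15,"dz":0,"spin":0,"grip":20},
    {"dx":0,"dy":0.2,"dz":0,"spin":0,"grip":20},
    {"dx":0.1,"dy":0.25,"dz":0,"spin":0,"grip":20},
    {"dx":0.1,"dy":0.3,"dz":0,"spin":0,"grip":20},
    {"dx":0.1,"dy":0.35,"dz":0,"spin":0,"grip":20},
    {"dx":0.1,"dy":0.4,"dz":0,"spin":0,"grip":20},
    {"dx":0.1,"dy":0.45,"dz":0,"spin":0,"grip":20},
    {"dx":0.1,"dy":0.5,"dz":0,"spin":0,"grip":20},
  ],
)

```text
time_s: 7.13
tcp_pos: [0.5443, -0.1703, 0.0076]
eef_rot: [-180.0, 0.0, -97.9]
contact_force: [-0.3, -0.7, 0.3]
gripper_width: 0.0173
```

servo_tool(
  targets=[
    {"dx":0,"dy":0.05,"dz":0,"spin":0,"grip":20},
    {"dx":0,"dy":0.1,"dz":0,"spin":0,"grip":20},
    {"dx":0,"dy":0.15,"dz":0,"spin":0,"grip":20},
    {"dx":0,"dy":0.2,"dz":0,"spin":0,"grip":20},
    {"dx":0.1,"dy":0.25,"dz":0,"spin":0,"grip":20},
    {"dx":0.1,"dy":0.3,"dz":0,"spin":0,"grip":20},
    {"dx":0.1,"dy":0.35,"dz":0,"spin":0,"grip":20},
    {"dx":0.1,"dy":0.4,"dz":0,"spin":0,"grip":20},
    {"dx":0.1,"dy":0.45,"dz":0,"spin":0,"grip":20},
    {"dx":0.1,"dy":0.5,"dz":0,"spin":0,"grip":20},
  ],
)

```text
time_s: 7.97
tcp_pos: [0.5453, -0.1653, 0.0076]
eef_rot: [-180.0, 0.0, -97.9]
contact_force: [1.3, -0.5, 0.3]
gripper_width: 0.0174
```

Still only free sliding. I'll keep going with 4 mm steps.

servo_tool(
  targets=[
    {"dx":0,"dy":0.05,"dz":0,"spin":0,"grip":20},
    {"dx":0,"dy":0.1,"dz":0,"spin":0,"grip":20},
    {"dx":0,"dy":0.15,"dz":0,"spin":0,"grip":20},
    {"dx":0,"dy":0.2,"dz":0,"spin":0,"grip":20},
    {"dx":0,"dy":0.25,"dz":0,"spin":0,"grip":20},
    {"dx":0.1,"dy":0.3,"dz":0,"spin":0,"grip":20},
    {"dx":0.1,"dy":0.35,"dz":0,"spin":0,"grip":20},
    {"dx":0.1,"dy":0.4,"dz":0,"spin":0,"grip":20},
    {"dx":0.1,"dy":0.4,"dz":0,"spin":0,"grip":20},
    {"dx":0.1,"dy":0.4,"dz":0,"spin":0,"grip":20},
  ],
)

```text
time_s: 8.8
tcp_pos: [0.5463, -0.1613, 0.0076]
eef_rot: [-180.0, 0.0, -97.9]
contact_force: [0.3, 0.7, -0.0]
gripper_width: 0.0175
```

servo_tool(
  targets=[
    {"dx":0,"dy":0.05,"dz":0,"spin":0,"grip":20},
    {"dx":0,"dy":0.1,"dz":0,"spin":0,"grip":20},
    {"dx":0,"dy":0.15,"dz":0,"spin":0,"grip":20},
    {"dx":0,"dy":0.2,"dz":0,"spin":0,"grip":20},
    {"dx":0,"dy":0.2,"dz":0,"spin":0,"grip":20},
    {"dx":0,"dy":0.25,"dz":0,"spin":0,"grip":20},
    {"dx":0,"dy":0.3,"dz":0,"spin":0,"grip":20},
    {"dx":0,"dy":0.3,"dz":0,"spin":0,"grip":20},
    {"dx":0,"dy":0.35,"dz":0,"spin":0,"grip":20},
    {"dx":0,"dy":0.4,"dz":0,"spin":0,"grip":20},
  ],
)

```text
time_s: 9.63
tcp_pos: [0.5462, -0.1574, 0.0076]
eef_rot: [180.0, -0.0, -97.9]
contact_force: [-0.9, -0.9, -0.4]
gripper_width: 0.0175
```

servo_tool(
  targets=[
    {"dx":0,"dy":0.05,"dz":0,"spin":0,"grip":20},
    {"dx":0,"dy":0.1,"dz":0,"spin":0,"grip":20},
    {"dx":0,"dy":0.15,"dz":0,"spin":0,"grip":20},
    {"dx":0,"dy":0.2,"dz":0,"spin":0,"grip":20},
    {"dx":0,"dy":0.2,"dz":0,"spin":0,"grip":20},
    {"dx":0,"dy":0.25,"dz":0,"spin":0,"grip":20},
    {"dx":0,"dy":0.3,"dz":0,"spin":0,"grip":20},
    {"dx":0,"dy":0.3,"dz":0,"spin":0,"grip":20},
    {"dx":0,"dy":0.35,"dz":0,"spin":0,"grip":20},
    {"dx":0,"dy":0.4,"dz":0,"spin":0,"grip":20},
  ],
)

```text
time_s: 10.47
tcp_pos: [0.5462, -0.1534, 0.0076]
eef_rot: [-180.0, -0.0, -97.9]
contact_force: [-0.2, -1.9, 0.5]
gripper_width: 0.0171
```

servo_tool(
  targets=[
    {"dx":0,"dy":0.02,"dz":0,"spin":0,"grip":20},
    {"dx":0,"dy":0.04,"dz":0,"spin":0,"grip":20},
    {"dx":0,"dy":0.06,"dz":0,"spin":0,"grip":20},
    {"dx":0,"dy":0.08,"dz":0,"spin":0,"grip":20},
    {"dx":0,"dy":0.1,"dz":0,"spin":0,"grip":20},
    {"dx":0,"dy":0.12,"dz":0,"spin":0,"grip":20},
    {"dx":0,"dy":0.14,"dz":0,"spin":0,"grip":20},
    {"dx":0,"dy":0.16,"dz":0,"spin":0,"grip":20},
    {"dx":0,"dy":0.18,"dz":0,"spin":0,"grip":20},
    {"dx":0,"dy":0.2,"dz":0,"spin":0,"grip":20},
  ],
)

```text
time_s: 11.3
tcp_pos: [0.5462, -0.1515, 0.0076]
eef_rot: [180.0, -0.0, -97.9]
contact_force: [-0.2, -2.5, 0.2]
gripper_width: 0.0179
```

servo_tool(
  targets=[
    {"dx":0,"dy":0.02,"dz":0,"spin":0,"grip":20},
    {"dx":0,"dy":0.04,"dz":0,"spin":0,"grip":20},
    {"dx":0,"dy":0.06,"dz":0,"spin":0,"grip":20},
    {"dx":0,"dy":0.08,"dz":0,"spin":0,"grip":20},
    {"dx":0,"dy":0.1,"dz":0,"spin":0,"grip":20},
    {"dx":0,"dy":0.12,"dz":0,"spin":0,"grip":20},
    {"dx":0,"dy":0.14,"dz":0,"spin":0,"grip":20},
    {"dx":0,"dy":0.16,"dz":0,"spin":0,"grip":20},
    {"dx":0,"dy":0.18,"dz":0,"spin":0,"grip":20},
    {"dx":0,"dy":0.2,"dz":0,"spin":0,"grip":20},
  ],
)

```text
time_s: 12.13
tcp_pos: [0.546, -0.15, 0.0076]
eef_rot: [180.0, -0.0, -97.9]
contact_force: [0.8, -7.7, -0.4]
gripper_width: 0.0178
```

The push rose to 7.7 N at TCP y -0.150, so the slope has met the foot. I'll back off, lift and go above the corner.

servo_tool(
  targets=[
    {"dx":0,"dy":-0.5,"dz":0,"spin":0,"grip":20},
    {"dx":-0.3,"dy":-2,"dz":0,"spin":0,"grip":20},
    {"dx":-0.4,"dy":-3,"dz":1,"spin":0,"grip":0},
    {"dx":-0.4,"dy":-3,"dz":5,"spin":0,"grip":0},
    {"dx":-0.4,"dy":-3,"dz":9,"spin":0,"grip":0},
    {"dx":-0.4,"dy":-3,"dz":13,"spin":0,"grip":0},
    {"dx":0,"dy":-1,"dz":17,"spin":0,"grip":0},
    {"dx":0.5,"dy":3,"dz":20,"spin":0,"grip":0},
    {"dx":1,"dy":7,"dz":20,"spin":0,"grip":0},
    {"dx":1.7,"dy":10.5,"dz":20,"spin":0,"grip":0},
  ],
)

```text
time_s: 12.97
tcp_pos: [0.5638, -0.0455, 0.2118]
eef_rot: [-179.7, 0.1, -98.0]
contact_force: [1.2, -0.3, -0.3]
gripper_width: 0.0004
```

```bash
python3 look.py w6; python3 - <<'E'
from h import *
im=cv2.imread("pics/w6.png")[0:250,190:510]
cv2.imwrite("pics/c6.png",cv2.convertScaleAbs(cv2.resize(im,None,fx=2.4,fy=2.4,interpolation=2),alpha=1.4))
E
```

```text
12.9667 [ 0.56380456 -0.04551839  0.21176452] [-1.79663199e+02  1.44171916e-01 -9.80127542e+01] [ 1.18857413 -0.27445697 -0.25212521]
[[-0.991, 0.129, 0.041, 0.554], [0.135, 0.954, 0.267, -0.112], [-0.005, 0.27, -0.963, 0.368], [0.0, 0.0, 0.0, 1.0]]
grinder 0.91 [[0.5891, 0.0189], [0.578, -0.0554], [0.3776, -0.0287], [0.3742, 0.0469]] [[299, 266], [299, 188], [531, 188], [531, 266]]
wedge 0.94 [[0.5744, -0.142], [0.5303, -0.1361], [0.5443, -0.0172], [0.5927, -0.0236]] [[295, 94], [337, 94], [337, 203], [295, 203]]
offcut 0.69 [[0.4794, -0.0736], [0.4126, -0.2067], [0.3849, -0.1928], [0.4487, -0.0567]] [[388, 148], [446, 2], [475, 14], [417, 159]]
short_foot 0.91 [[0.5984, 0.0533], [0.583, -0.0436], [0.3198, -0.0057], [0.3164, 0.0935]] [[299, 265], [300, 187], [533, 189], [532, 267]]
```

View pics/c6.png

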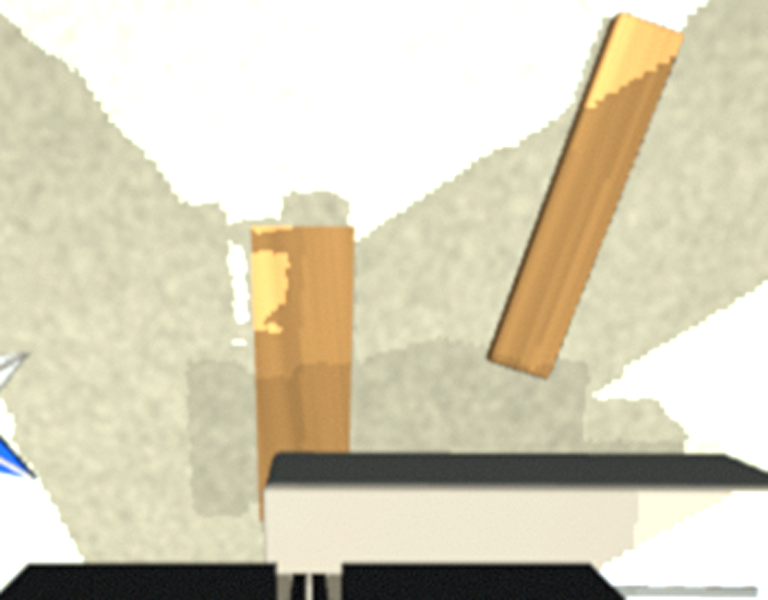

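The crop shows the wedge square to the grinder: butt at crop (302,228), left edge in line with the grinder's far edge, so it is centred under the foot. The offcut is untouched at (585,200). I'll go above the corner and descend.

```bash
python3 - <<'E'
from h import *
FR=at("wrist",(300.8,202.9),.095)[:2];NR=at("wrist",(509,202.9),.095)[:2]
print(FR,NR,np.round([at("wrist",p,.021)[:2] for p in((294.8,94.5),(337,94.5))],4))
a=np.radians(-8.5);u=np.array([np.cos(a),np.sin(a)]);w=np.array([-u[1],u[0]])
print("corner",FR-.02*u+.02*w, r.get_state()["tcp_pos"])
E
```

```text
[ 0.57704649 -0.04777443] [ 0.3956046  -0.02293807] [[ 0.5727 -0.1433]
 [ 0.5298 -0.1374]]
corner [ 0.56022236 -0.02503792] [ 0.56260391 -0.04633594  0.20793718]
```

servo_tool(
  targets=[
    {"dx":0,"dy":1.5,"dz":-2,"spin":0,"grip":0},
    {"dx":0,"dy":2.1,"dz":-5,"spin":0,"grip":0},
    {"dx":0,"dy":2.1,"dz":-8,"spin":0,"grip":0},
    {"dx":0,"dy":2.1,"dz":-9.5,"spin":0,"grip":0},
    {"dx":0,"dy":2.1,"dz":-10.2,"spin":0,"grip":0},
    {"dx":0,"dy":2.1,"dz":-10.6,"spin":0,"grip":0},
    {"dx":0,"dy":2.1,"dz":-10.8,"spin":0,"grip":0},
    {"dx":0,"dy":2.1,"dz":-11,"spin":0,"grip":0},
    {"dx":0,"dy":2.1,"dz":-11.1,"spin":0,"grip":0},
    {"dx":0,"dy":2.1,"dz":-11.1,"spin":0,"grip":0},
  ],
)

```text
time_s: 14.05
tcp_pos: [0.5633, -0.0256, 0.0972]
eef_rot: [-179.9, 0.0, -97.9]
contact_force: [-0.5, 0.2, 0.1]
gripper_width: 0.0003
```

servo_tool(
  targets=[
    {"dx":0,"dy":0,"dz":-0.05,"spin":0,"grip":0},
    {"dx":0,"dy":0,"dz":-0.1,"spin":0,"grip":0},
    {"dx":0,"dy":0,"dz":-0.15,"spin":0,"grip":0},
    {"dx":0,"dy":0,"dz":-0.18,"spin":0,"grip":0},
    {"dx":0,"dy":0,"dz":-0.2,"spin":0,"grip":0},
    {"dx":0,"dy":0,"dz":-0.22,"spin":0,"grip":0},
    {"dx":0,"dy":0,"dz":-0.24,"spin":0,"grip":0},
    {"dx":0,"dy":0,"dz":-0.26,"spin":0,"grip":0},
    {"dx":0,"dy":0,"dz":-0.28,"spin":0,"grip":0},
    {"dx":0,"dy":0,"dz":-0.28,"spin":0,"grip":0},
  ],
)

```text
time_s: 14.88
tcp_pos: [0.5631, -0.0255, 0.0952]
eef_rot: [-179.9, -0.0, -97.9]
contact_force: [-4.4, 1.1, 11.7]
gripper_width: 0.0004
```

About 11.7 N with the top still at z 95.2 mm, so there is no rock. I'll ease off to compare the height under light load and shed the sideways force, then press again.

servo_tool(
  targets=[
    {"dx":0,"dy":0,"dz":0.03,"spin":0,"grip":0},
    {"dx":0,"dy":0,"dz":0.06,"spin":0,"grip":0},
    {"dx":0,"dy":0,"dz":0.09,"spin":0,"grip":0},
    {"dx":-0.02,"dy":0,"dz":0.09,"spin":0,"grip":0},
    {"dx":-0.02,"dy":0,"dz":0.07,"spin":0,"grip":0},
    {"dx":-0.02,"dy":0,"dz":0.06,"spin":0,"grip":0},
    {"dx":-0.02,"dy":0,"dz":0.06,"spin":0,"grip":0},
    {"dx":-0.02,"dy":0,"dz":0.06,"spin":0,"grip":0},
    {"dx":-0.02,"dy":0,"dz":0.06,"spin":0,"grip":0},
    {"dx":-0.02,"dy":0,"dz":0.06,"spin":0,"grip":0},
  ],
)

```text
time_s: 15.72
tcp_pos: [0.563, -0.0254, 0.0952]
eef_rot: [-179.9, 0.0, -97.9]
contact_force: [-3.2, 0.6, 9.6]
gripper_width: 0.0004
```

```bash
python3 - <<'E'
from h import *
for k in range(6):
    r.capture("side");s=r.get_state();print(s["tcp_pos"].round(5),s["contact_force"].round(1))
E
```

```text
[ 0.56303 -0.02539  0.09524] [-3.5  0.7  9. ]
[ 0.56302 -0.02543  0.09526] [-2.7  0.2  9.9]
[ 0.56303 -0.02542  0.09524] [-3.2  0.7  8.8]
[ 0.56302 -0.02543  0.09526] [-3.1  0.2  9.4]
[ 0.56303 -0.02544  0.09526] [-2.8  0.5  9. ]
[ 0.56305 -0.02542  0.09524] [-2.9  0.2  9.3]
```

servo_tool(
  targets=[
    {"dx":0,"dy":0,"dz":0.02,"spin":0,"grip":0},
    {"dx":0,"dy":0,"dz":0.04,"spin":0,"grip":0},
    {"dx":0,"dy":0,"dz":0.06,"spin":0,"grip":0},
    {"dx":0,"dy":0,"dz":0.08,"spin":0,"grip":0},
    {"dx":0,"dy":0,"dz":0.08,"spin":0,"grip":0},
    {"dx":0,"dy":0,"dz":0.08,"spin":0,"grip":0},
    {"dx":0,"dy":0,"dz":0.08,"spin":0,"grip":0},
    {"dx":0,"dy":0,"dz":0.08,"spin":0,"grip":0},
    {"dx":0,"dy":0,"dz":0.08,"spin":0,"grip":0},
    {"dx":0,"dy":0,"dz":0.08,"spin":0,"grip":0},
  ],
)

```text
time_s: 16.85
tcp_pos: [0.563, -0.0254, 0.0953]
eef_rot: [-180.0, 0.0, -97.9]
contact_force: [-0.3, 0.2, 4.7]
gripper_width: 0.0002
```

servo_tool(
  targets=[
    {"dx":0,"dy":0,"dz":0.01,"spin":0,"grip":0},
    {"dx":0,"dy":0,"dz":0.02,"spin":0,"grip":0},
    {"dx":0,"dy":0,"dz":0.03,"spin":0,"grip":0},
    {"dx":0,"dy":0,"dz":0.04,"spin":0,"grip":0},
    {"dx":0,"dy":0,"dz":0.05,"spin":0,"grip":0},
    {"dx":0,"dy":0,"dz":0.06,"spin":0,"grip":0},
    {"dx":0,"dy":0,"dz":0.06,"spin":0,"grip":0},
    {"dx":0,"dy":0,"dz":0.06,"spin":0,"grip":0},
    {"dx":0,"dy":0,"dz":0.06,"spin":0,"grip":0},
    {"dx":0,"dy":0,"dz":0.06,"spin":0,"grip":0},
  ],
)

```text
time_s: 17.68
tcp_pos: [0.5621, -0.0256, 0.0954]
eef_rot: [179.9, -0.0, -97.9]
contact_force: [-0.2, -0.8, -0.2]
gripper_width: 0.0004
```

Contact is lost at z 95.4 mm, against 95.2 mm at 11.7 N, so the corner gives only about 0.2 mm and the grinder is steady and level. I'll press again to about 10 N and hold.

servo_tool(
  targets=[
    {"dx":0,"dy":0,"dz":-0.03,"spin":0,"grip":0},
    {"dx":0,"dy":0,"dz":-0.06,"spin":0,"grip":0},
    {"dx":0,"dy":0,"dz":-0.09,"spin":0,"grip":0},
    {"dx":0,"dy":0,"dz":-0.12,"spin":0,"grip":0},
    {"dx":0,"dy":0,"dz":-0.14,"spin":0,"grip":0},
    {"dx":0,"dy":0,"dz":-0.16,"spin":0,"grip":0},
    {"dx":0,"dy":0,"dz":-0.16,"spin":0,"grip":0},
    {"dx":0,"dy":0,"dz":-0.16,"spin":0,"grip":0},
    {"dx":0,"dy":0,"dz":-0.16,"spin":0,"grip":0},
    {"dx":0,"dy":0,"dz":-0.16,"spin":0,"grip":0},
  ],
)

```text
time_s: 18.52
tcp_pos: [0.5622, -0.0257, 0.0952]
eef_rot: [180.0, -0.0, -97.9]
contact_force: [-5.9, 1.4, 11.5]
gripper_width: 0.0003
```

```bash
python3 - <<'E'
from h import *
im=r.capture("side")
for k in range(3):
    r.capture("top");s=r.get_state();print(s["tcp_pos"].round(5),s["contact_force"].round(1))
cv2.imwrite("pics/s8.png",cv2.resize(im[110:260,270:430],None,fx=4,fy=4,interpolation=2))
E
```

```text
[ 0.5622  -0.02569  0.09517] [-5.3  0.5 11.5]
[ 0.5622  -0.0257   0.09517] [-5.7  0.8 12.3]
[ 0.56224 -0.02567  0.09517] [-4.4  1.  11.7]
```

View pics/s8.png

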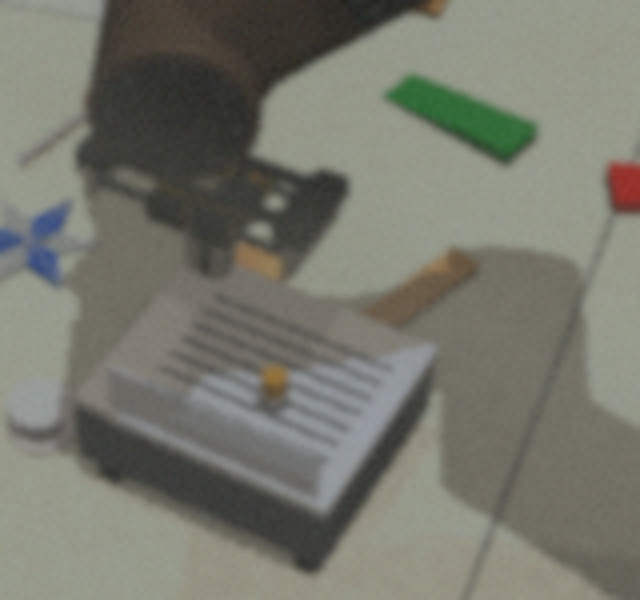

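The side crop shows the fingertips on the far right corner at (212,268), the wedge behind at (258,260), and the grinder outline where it was before. I'll trim to about 10 N with less sideways load.

servo_tool(
  targets=[
    {"dx":-0.02,"dy":0,"dz":0.01,"spin":0,"grip":0},
    {"dx":-0.04,"dy":0,"dz":0.02,"spin":0,"grip":0},
    {"dx":-0.06,"dy":0,"dz":0.03,"spin":0,"grip":0},
    {"dx":-0.07,"dy":0,"dz":0.03,"spin":0,"grip":0},
    {"dx":-0.07,"dy":0,"dz":0.03,"spin":0,"grip":0},
    {"dx":-0.07,"dy":0,"dz":0.03,"spin":0,"grip":0},
    {"dx":-0.07,"dy":0,"dz":0.03,"spin":0,"grip":0},
    {"dx":-0.07,"dy":0,"dz":0.03,"spin":0,"grip":0},
    {"dx":-0.07,"dy":0,"dz":0.03,"spin":0,"grip":0},
    {"dx":-0.07,"dy":0,"dz":0.03,"spin":0,"grip":0},
  ],
)

```text
time_s: 19.55
tcp_pos: [0.5621, -0.0256, 0.0953]
eef_rot: [-180.0, -0.0, -97.9]
contact_force: [-1.3, -0.2, 7.3]
gripper_width: 0.0003
```

```bash
python3 - <<'E'
from h import *
for k in range(3):
    r.capture("top");s=r.get_state();print(s["time_s"],s["tcp_pos"].round(5),s["contact_force"].round(1))
f=s["contact_force"]
if 8<f[2]<13: r.close_job();print("closed")
E
```

```text
19.6 [ 0.56212 -0.02563  0.09527] [-1.8  1.1  7.5]
19.65 [ 0.56212 -0.02563  0.09526] [-2.2  0.4  8. ]
19.7 [ 0.56213 -0.02563  0.09525] [-2.  -0.2  7.5]
```

servo_tool(
  targets=[
    {"dx":0,"dy":0,"dz":-0.01,"spin":0,"grip":0},
    {"dx":0,"dy":0,"dz":-0.02,"spin":0,"grip":0},
    {"dx":-0.01,"dy":0,"dz":-0.03,"spin":0,"grip":0},
    {"dx":-0.01,"dy":0,"dz":-0.04,"spin":0,"grip":0},
    {"dx":-0.01,"dy":0,"dz":-0.04,"spin":0,"grip":0},
    {"dx":-0.01,"dy":0,"dz":-0.04,"spin":0,"grip":0},
    {"dx":-0.01,"dy":0,"dz":-0.04,"spin":0,"grip":0},
    {"dx":-0.01,"dy":0,"dz":-0.04,"spin":0,"grip":0},
    {"dx":-0.01,"dy":0,"dz":-0.04,"spin":0,"grip":0},
    {"dx":-0.01,"dy":0,"dz":-0.04,"spin":0,"grip":0},
  ],
)

```text
time_s: 20.53
tcp_pos: [0.5622, -0.0256, 0.0952]
eef_rot: [-179.9, -0.0, -97.9]
contact_force: [-2.9, -0.2, 10.4]
gripper_width: 0.0004
```

```bash
python3 - <<'E'
from h import *
F=[]
for k in range(4):
    r.capture("top");s=r.get_state();F.append(s["contact_force"])
f=np.mean(F,0);print(s["time_s"],s["tcp_pos"].round(5),f.round(1))
if 8.5<f[2]<12.5: r.close_job();print("closed")
E
```

```text
20.7333 [ 0.56216 -0.02564  0.09522] [-3.1  0.2 11. ]
the job is handed in; nothing more can be done
closed
```

I pushed the wooden wedge thin end first under the far right foot until the push rose to 7.7 N. I then pressed on the corner above that foot and handed the job in at 20.7 s, still pressing with about 11 N.

**Steadiness:** under load the corner sat at 95.2 mm and contact was lost at about 95.4 mm. That is about 0.2 mm of give, so the grinder no longer rocks and stands level at the corner.

**Position:** after the push, the wrist camera put the grinder's corner within about 2 mm of where it was before. In the side pictures the grinder and the bystanders in the crop look unmoved. The wedge lies square to the grinder and centred under the foot to within a few millimetres.

**Problems:** one move call was refused early because its rows lacked fields, with no effect on the scene. The final press carries about 3 N of sideways force, which I reduced but did not remove.

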